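# Level the small-parts carousel and hold the orange jar at the front

### The arm

A 6-joint arm with a two-finger parallel gripper is mounted at the origin on the work surface. World frame = base frame: x ahead of the robot, y to its left, z up, the work surface at z = 0. Lengths are in m, angles in degrees, forces in N, time in s.
With the tool pointing down it reaches from about 0.4 to 0.825 m from the base axis. Payload 7 kg.
Tool frame: the origin (TCP) lies midway between the tips of the shut fingers; the grasp point (between the pads) lies 19 mm behind it; x points along the fingers, z is the direction in which the jaws open and shut, and the axes are right-handed (so a half turn about x gives the same grasp; the last joint's range is limited). The gripper opens to 88 mm and grips with 3 to 60 N. Pads are 19 mm wide; open, the fingers measure 130 mm over their backs; the gripper's body (78 mm by 193 mm) begins 47 mm behind the grasp point.
Start: joints at [90.991, 20.546, 0.682, 0, -70.136, -16.507], TCP at [0.181, 0.65, 0.227] pointing down, gripper open.
Joint ranges: [-176.03, 176.03], [-82.01, 121.73], [-58.28, 71.71], [-173.87, 95.51], [-174.79, -0.11], [-173.66, 173.66]. Speed limits (degrees/s): [136.94, 136.94, 172.46, 180, 180, 180].

### API

Orientations are given as [roll, pitch, yaw] about the fixed x, y, z axes, in that order (R = Rz(yaw) Ry(pitch) Rx(roll)).
In Python, from plant import ctrl gives the robot as it stands. The module is installed in compiled form; this text tells all that it offers.
- The arm moves only by the tool servo_tool, never from a script. Its argument "deltas" is a list of rows, each a list of 3 entries, a list of its own where there are three numbers: the turn, a rotation vector about the tool's x, y, z in degrees, then the shift along the tool's x, y, z in cm, then the finger opening in cm, from 0 to 8.76. A call has 1 to 5 rows; each row is the pose to reach, as a shift and turn from the pose measured when the call began, along the tool's axes at that moment; what a row does not reach only later rows make up. A row lasts 1/10 s, in which the tool goes at most 50 mm and 8.59 degrees, less where a joint would pass 70% of its speed; a pose out of reach is approached as far as the arm can. A call with a gripper value outside its range is refused whole. The fingers move at their own pace and stop on an object; the grip force is fixed at half the most. Time passes only in rows, so rows that repeat a pose let the fingers close. It gives the time, the measured TCP pose, the force and the opening at its end, in the units of the state.
- ctrl.get_obs(): the state, without advancing time (a new reading comes with each control period).
- ctrl.snapshot(name): name is "scene" or "side" or "wrist"; returns a dict with "image" (400x640x3 uint8, red, green, blue), "vertical_fov" (degrees; the focal length in pixels is half the picture's height over the tangent of half this angle, whatever the lens; pixels are square), "cx", "cy" (the principal point, pixels), "k1" (the pictures are not rectified: a ray, as slopes to the right and down, at radius r is drawn at 1 + k1 r^2 times it, then the intrinsics apply), "rvec" (rotation vector, rad) and "tvec" (3), from world to camera coordinates, as OpenCV has them. Camera axes: x right, y down, z forward; pixel columns grow to the right and rows downward; lengths in m; the calibration is good to about 2 mm. A picture is of the moment at which its call begins. There is no depth.
- ctrl.close_job(): hands the job in, once; it reports no verdict.
The state is a dict: "clock": time; "joint_pos": joint angles; "qvel": joint speeds; "tau": joint torques, N m; "tool_pos": TCP position; "orientation": TCP orientation; "force": force on the tool from outside, world axes, zero at the start; "moment": the same for the moment, N m; "opening": finger opening in m.
Only numpy, scipy, OpenCV 4.12 (cv2) and the standard library are available. Lean on these libraries where they do the work, as an engineer would, in place of code of your own. Each camera call takes 0.05 s, during which the arm holds its last target. There are 200 camera calls.

### The job

First turn the red levelling knob on the blue stand clockwise until the leaning parts carousel sits level, which is when the knob's white end points along the white line. Then turn the carousel (its black hub handle is there for this) until the orange-lidded jar stands right at the front, centred on the orange arrow. Finish while still gripping the carousel, keeping it still there; do not let go, and leave the bottle, bowl and wrench where they are.

Things in the scene. Friction and masses are not known exactly. Their poses are not given: they have to be found in the camera images.
- stand: Fixed blue base plate, 12 mm thick. Origin on the bench directly below the carousel's centre; its -x axis points to the front (roughly towards the robot), +y towards the red knob, z up. The plate spans x -150 to +120 and y -120 to +225 mm. An orange arrowhead is painted on its front lip at x = -131 mm, y = 0.
- carousel: Wooden turntable 224 mm wide, 8 mm thick, about 1.1 kg, with six fixed clear jars 52 mm wide, lids 54 mm, centres 78 mm from the axis: one orange lid (on the carousel's own -x), five grey. Origin: centre of its underside, 60 mm above the bench; z is the turning axis. Lid tops 68 mm above the origin. Turns over a full turn either way with light friction (0.04 N m); stays where left.
- hub_grip (a point): Grip point of the black hub handle, on the turning axis, 104 mm above the carousel's origin (164 mm above the bench when level). The handle is an upright bar 54 mm long, 14 mm thick, 34 mm high (144 to 178 mm above the bench), clear above the jars, lying along the carousel's own x, so along the line to the orange jar. Grip from above across the thickness.
- marked_jar (a point): Centre of the top of the orange lid, 78 mm from the turning axis.
- front_mark (a point): Fixed point of the stand, 78 mm in front of the turning axis on the line to the orange arrow, 128 mm above the bench: the top of the orange lid should be centred here.
- tray (a joint): Lean of the hinged tray under the carousel, rad: 0 level, positive when the front edge dips. The hinge runs along the stand's y, 45 mm above the bench under the carousel's centre. Moved by the red knob only (tray = knob / 15); stiff (1.5 N m), keeps its angle.
- level_knob (a joint): Angle of the red levelling knob, rad: 0 is level (white end of the bar points to the front of the stand, along the white line), positive is counter-clockwise seen from above. It starts 0.6 to 1.3 rad counter-clockwise, so turn it clockwise; stops at -0.6 and 1.57. Turning takes about 0.15 N m; it stays where it is left.
- level_grip (a point): Point on the vertical axis of the red knob, to be gripped from above, 88 mm above the bench, 185 mm from the carousel's axis along the stand's +y. The knob's bar is 46 mm long, 13 mm thick and 32 mm high (64 to 96 mm above the bench), on a black disc 48 mm wide. Axes turn with the knob: the bar lies along x, its white-painted end at -x.
- oil_bottle: Green oil bottle with red cap, 48 mm wide, 130 mm high, standing loose; bystander. Origin at the centre of its underside.
- bowl: White ceramic bowl, 140 mm wide, 55 mm high, loose; bystander. Origin at the centre of its underside.
- wrench: Steel wrench, 180 mm long, lying loose to the robot's right of the stand; bystander. Origin at the centre of its underside.

How it is judged:
By the outcome, as a careful person would: the job done as asked, in the order asked, and still so for the second after the job is handed in, while the arm keeps its last pose, push and grip.
It also fails if it takes over 61 s, if anything falls off the work surface, if the arm or the gripper's body presses on something with over 40 N, if the wrist force passes 120 N, or if a joint passes its speed limit or range.

## Working session

There is one attempt and no reset: what is moved stays moved. The work goes in short steps, Python scripts to look and compute and a tool call to move; the robot and the scene stay as the last step left them, time stands still between calls to the robot, and variables do not carry over. Pictures are saved under pics/ and viewed, on a budget of 10 in all, crops included, one or two more only if the job needs it, and the job is handed in when it is done.

Besides the shell and the picture viewer there is one more tool, called after "Emit:" by a JSON object that holds its "name" and its "arguments". servo_tool: Moves the arm, as the interface text tells. Its arguments: {"type":"object","properties":{"deltas":{"type":"array","items":{"type":"array"}}},"required":["deltas"]}

```bash
mkdir -p pics; cat > h.py <<'E'
import numpy as np, cv2
from scipy.spatial.transform import Rotation as R
from plant import ctrl
def snap(n,f=None):
    s=ctrl.snapshot(n)
    if f: cv2.imwrite('pics/'+f,s['image'][:,:,::-1])
    return s
def ray(s,uv):
    h=s['image'].shape[0]; f=h/2/np.tan(np.radians(s['vertical_fov'])/2)
    K=np.array([[f,0,s['cx']],[0,f,s['cy']],[0,0,1]])
    p=cv2.undistortPoints(np.array(uv,float).reshape(-1,1,2),K,np.array([s['k1'],0,0,0,0.]))[:,0]
    # k1 applied on undistorted slopes, as OpenCV
    M=cv2.Rodrigues(np.array(s['rvec'],float))[0]; t=np.array(s['tvec'],float).ravel()
    d=np.c_[p,np.ones(len(p))]@M
    return -M.T@t,d
def onz(s,uv,z):
    c,d=ray(s,uv); return c+d*((z-c[2])/d[:,2])[:,None]
def mask(s,lo,hi):
    return cv2.inRange(cv2.cvtColor(s['image'],cv2.COLOR_RGB2HSV),np.array(lo),np.array(hi))
E
python3 - <<'E'
from h import *
a=snap('scene','a.png'); b=snap('side','b.png')
o=ctrl.get_obs(); print(o['clock'],o['tool_pos'],o['orientation'],o['opening'])
for s in(a,b): print(ray(s,[[320,200]]))
E
```

```text
0.1 [0.18047158 0.64997818 0.22572215] [   5.06774122   89.91502648 -100.45498589] 0.08739122537117722
(array([1.56383686, 0.46897476, 0.81670524]), array([[-0.78662065, -0.31676547, -0.53027981]]))
(array([ 0.24178766, -0.69633138,  0.7526187 ]), array([[ 0.30356181,  0.72341275, -0.62019122]]))
```

View pics/a.png

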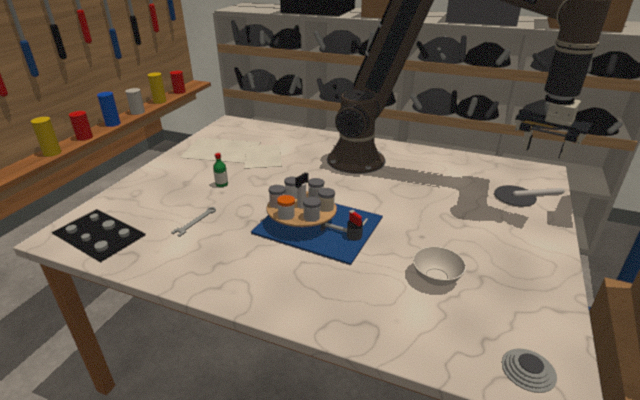

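View pics/b.png

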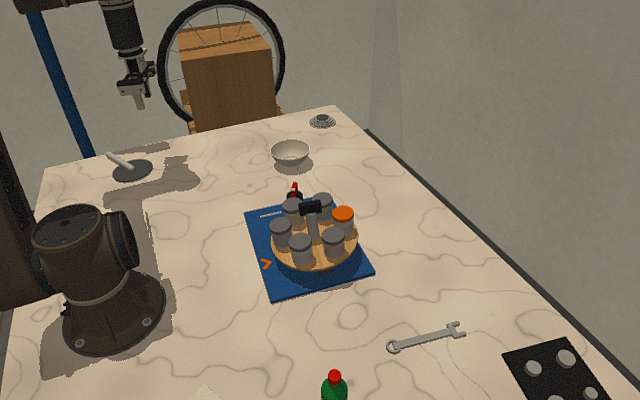

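The scene view shows the stand at (318,228), the knob at (355,218) and the orange lid at (287,201). The side view shows the arrow at (266,264), the white line at (270,214), the knob at (294,190), the hub bar at (311,207) and the orange lid at (343,213), on the far side from the arrow.

```bash
python3 - <<'E'
from h import *
a=snap('scene'); b=snap('side')
def blobs(s,lo,hi,z,name,roi,mn=8):
    m=mask(s,lo,hi); x0,x1,y0,y1=roi; k=np.zeros_like(m);k[y0:y1,x0:x1]=m[y0:y1,x0:x1]
    n,l,st,c=cv2.connectedComponentsWithStats(k)
    for i in range(1,n):
        if st[i,4]>=mn: print(name,c[i].round(1),st[i],onz(s,[c[i]],z).round(4))
    return k
ra=(240,400,165,270); rb=(230,390,170,310)
for s,r,n in((a,ra,'scene'),(b,rb,'side')):
    m=blobs(s,(104,120,30),(125,255,255),.012,n+' blue',r,200)
    cn=max(cv2.findContours(m,0,2)[0],key=cv2.contourArea)
    cn=cv2.convexHull(cn); q=cv2.approxPolyDP(cn,5,True)[:,0]
    print(np.c_[q,onz(s,q,.012).round(4)])
    blobs(s,(6,170,120),(16,255,255),.128,n+' orange@.128',r)
    blobs(s,(6,170,120),(16,255,255),.012,n+' orange@.012',r)
    blobs(s,(170,150,80),(180,255,255),.09,n+' red',r)
    blobs(s,(0,150,80),(4,255,255),.09,n+' red0',r)
    blobs(s,(0,0,0),(180,120,45),.178,n+' black@.178',r)
    blobs(s,(0,0,150),(180,60,255),.012,n+' white',(325,370,215,235) if n=='scene' else (255,290,205,222),5)
E
```

```text
scene blue [341.  216.2] [329 205  23  23 284] [[0.4386 0.0902 0.012 ]]
scene blue [320.  237.5] [ 252  209  130   55 2563] [[0.5719 0.0687 0.012 ]]
[[ 3.810e+02  2.160e+02  3.894e-01  2.119e-01  1.200e-02]
 [ 3.500e+02  2.630e+02  6.518e-01  1.922e-01  1.200e-02]
 [ 2.520e+02  2.320e+02  6.235e-01 -1.403e-01  1.200e-02]
 [ 2.670e+02  2.170e+02  5.319e-01 -1.353e-01  1.200e-02]
 [ 3.540e+02  2.090e+02  3.816e-01  1.164e-01  1.200e-02]]
scene orange@.128 [285.7 199.2] [277 195  18  10 130] [[ 0.5756 -0.04    0.128 ]]
scene orange@.012 [285.7 199.2] [277 195  18  10 130] [[ 0.4091 -0.1257  0.012 ]]
scene red [357.5 214.5] [355 212   7   6  11] [[0.5213 0.1695 0.09  ]]
scene red0 [355.5 217.9] [350 212  11  13  70] [[0.5406 0.1696 0.09  ]]
scene black@.178 [335.5 167. ] [332 165   7   5  12] [[0.4164 0.0602 0.178 ]]
scene black@.178 [373.2 168.7] [364 165  19   8  30] [[0.3848 0.1739 0.178 ]]
scene black@.178 [344.6 169.7] [340 168  10   4  20] [[0.4232 0.093  0.178 ]]
scene black@.178 [354.5 171.5] [353 171   4   2   8] [[0.4234 0.1252 0.178 ]]
scene black@.178 [359.8 171.4] [358 171  
[... 937 characters left out ...]
396 0.086  0.012 ]]
side orange@.012 [265.9 262.9] [261 259  11  10  50] [[ 0.3759 -0.0113  0.012 ]]
side red0 [293.9 184.6] [292 182   5   6  22] [[0.5266 0.1733 0.09  ]]
side red0 [293.2 193.1] [291 190   6   7  25] [[0.5106 0.1365 0.09  ]]
side black@.178 [299.3 195.6] [296 191   7  10  27] [[0.4848 0.0105 0.178 ]]
side black@.178 [288.3 195.4] [287 193   4   6  14] [[0.461  0.0221 0.178 ]]
side black@.178 [310.1 206.7] [298 200  24  16 220] [[ 0.4923 -0.0394  0.178 ]]
side black@.178 [325.5 271.5] [317 268  17   8  64] [[ 0.4441 -0.2336  0.178 ]]
side white [257.2 205.3] [255 205   5   2   6] [[0.4222 0.2233 0.012 ]]
side white [268.2 214.2] [267 214   4   2   5] [[0.44   0.1698 0.012 ]]
```

```bash
cat >> h.py <<'E'
def go(p,az=None):
    """tool-axis deltas to TCP p with tool straight down, jaw axis (tool z) at world azimuth az deg"""
    o=ctrl.get_obs(); T=R.from_euler('xyz',o['orientation'],degrees=True); M=T.as_matrix()
    j=np.degrees(np.arctan2(M[1,2],M[0,2]))
    if az is None: az=j
    z=np.array([np.cos(np.radians(az)),np.sin(np.radians(az)),0]); x=np.array([0,0,-1.])
    G=R.from_matrix(np.c_[x,np.cross(z,x),z])
    print('jaw az %.1f tcp %s open %.4f t %.2f q %s F %s'%(j,o['tool_pos'].round(4),o['opening'],o['clock'],np.round(o['joint_pos'],0),np.round(o['force'],1)))
    print('turn',(T.inv()*G).as_rotvec(degrees=True).round(1),'shift cm',((np.array(p)-o['tool_pos'])@M*100).round(2))
E
python3 - <<'E'
from h import *
w=snap('wrist'); c,d=ray(w,[[320,200],[420,200],[320,300]]); print(c,d)
go([.522,.161,.25],90); go([.522,.161,.25],-30)
E
```

```text
[0.24465532 0.63308895 0.38487517] [[-0.24144627  0.07003868 -0.96792083]
 [-0.33461154 -0.26500177 -0.96773452]
 [-0.56652472  0.16045993 -0.88310583]]
jaw az -105.5 tcp [0.1805 0.6502 0.2261] open 0.0878 t 0.25 q [ 91.  21.   1.  -0. -70. -17.] F [-0.7 -0.4  0.9]
turn [ 1.645e+02  0.000e+00 -1.000e-01] shift cm [-2.36 45.99 38.  ]
jaw az -105.5 tcp [0.1805 0.6502 0.2261] open 0.0878 t 0.25 q [ 91.  21.   1.  -0. -70. -17.] F [-0.7 -0.4  0.9]
turn [-75.5   0.    0. ] shift cm [-2.36 45.99 38.  ]
```

Emit:
{"name": "servo_tool", "arguments": {"deltas": [[[8,0,0],[-0.4,5,4],5],[[-8,0,0],[-0.8,9,7.5],5],[[-16,0,0],[-1.2,12.8,10.5],5],[[-24,0,0],[-1.6,16.6,13.6],5],[[-32,0,0],[-2,20.4,16.8],5]]}}

```text
clock: 0.75
tool_pos: [0.3243, 0.4445, 0.2453]
orientation: [-7.5, 90.0, -86.3]
force: [-0.3, 0.3, 0.4]
opening: 0.0539
```

```bash
python3 -c "
from h import *
go([.522,.161,.25],-38)"
```

```text
jaw az -78.8 tcp [0.3243 0.4445 0.2453] open 0.0539 t 0.75 q [ 74.   8. -14.   0. -68.  27.] F [-0.3  0.3  0.4]
turn [-40.8   0.    0. ] shift cm [-0.46 13.88 31.66]
```

Emit:
{"name": "servo_tool", "arguments": {"deltas": [[[-8,0,0],[0,2,4.5],5],[[-16,0,0],[0,4,9],5],[[-24,0,0],[-0.2,6,13.5],5],[[-32,0,0],[-0.3,8,18],5],[[-40.8,0,0],[-0.4,10,22.5],5]]}}

```text
clock: 1.25
tool_pos: [0.4588, 0.2535, 0.2495]
orientation: [37.5, 90.0, -2.2]
force: [1.5, 1.4, -0.4]
opening: 0.0498
```

```bash
python3 -c "
from h import *
go([.522,.161,.25],-38)"
```

```text
jaw az -39.7 tcp [0.4588 0.2535 0.2495] open 0.0498 t 1.25 q [ 50.   5. -16.   0. -68.  90.] F [ 1.5  1.4 -0.4]
turn [-1.7  0.  -0. ] shift cm [-0.05 -3.08 10.77]
```

Emit:
{"name": "servo_tool", "arguments": {"deltas": [[[-1.7,0,0],[0,-1.2,4],5],[[-1.7,0,0],[0,-2.2,7.5],5],[[-1.7,0,0],[0,-3,10.5],5],[[-1.7,0,0],[0,-3,10.5],5],[[-1.7,0,0],[0,-3,10.5],5]]}}

```text
clock: 1.75
tool_pos: [0.5206, 0.1627, 0.2493]
orientation: [3.4, 90.0, -34.7]
force: [-0.3, 1.2, 0.1]
opening: 0.0499
```

```bash
python3 -c "
from h import *
w=snap('wrist','w1.png')
go([.522,.161,.25],-38)
m=mask(w,(0,150,60),(5,255,255))|mask(w,(170,150,60),(180,255,255))
n,l,st,c=cv2.connectedComponentsWithStats(m)
for i in range(1,n):
  if st[i,4]>60: print(c[i],st[i],onz(w,[c[i]],.096))
"
```

```text
jaw az -38.0 tcp [0.5203 0.1633 0.2494] open 0.0501 t 1.80 q [ 38.   7. -14.   0. -69. 104.] F [-0.1  0.5 -1.2]
turn [-0.  0. -0.] shift cm [-0.06 -0.08  0.28]
[321.93632075 177.16037736] [315 160  16  34 424] [[0.52890403 0.17027758 0.096     ]]
```

View pics/w1.png

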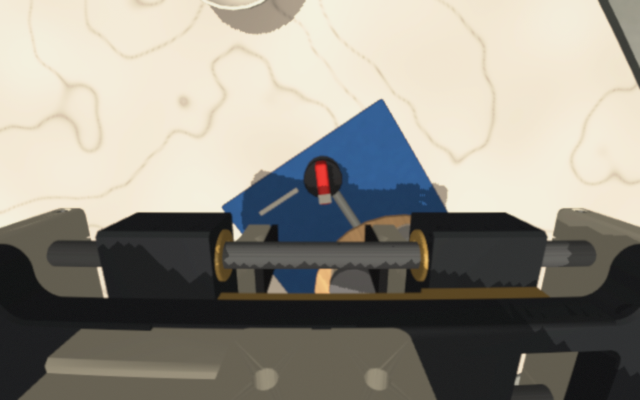

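The wrist view shows the red bar centred at (322,177), its white end near (325,199), and the white line running from (262,213) to (297,190). The gripper lies nearly across the bar.

```bash
python3 -c "
from h import *
w=snap('wrist')
a=onz(w,[[321,164],[325,199]],.096)
hsv=cv2.cvtColor(w['image'],cv2.COLOR_RGB2HSV)
m=mask(w,(0,150,60),(5,255,255))|mask(w,(170,150,60),(180,255,255))
r=cv2.minAreaRect(cv2.findNonZero(m)); bp=cv2.boxPoints(r); print(bp, onz(w,bp,.096).round(4))
wm=mask(w,(0,0,110),(180,70,255)); wm[:190]=0; wm[210:]=0; wm[:,:312]=0; wm[:,334:]=0
ys,xs=np.nonzero(wm); print(len(xs),xs.min(),xs.max(),ys.min(),ys.max())
lm=mask(w,(0,0,90),(180,70,255)); lm[:185]=0; lm[218:]=0; lm[:,:255]=0; lm[:,303:]=0
p=cv2.findNonZero(lm); 
f=cv2.fitLine(p,2,0,.01,.01).ravel(); q=[f[2:]-20*f[:2],f[2:]+20*f[:2]]; L=onz(w,q,.012); d=L[0]-L[1]; print('line',len(p),q,L,np.degrees(np.arctan2(d[1],d[0])))
top=onz(w,[[xs.mean(),ys.mean()]],.096); c=onz(w,[[321.9,177.2]],.096); d=(top-c)[0]; print('bar',top,c,np.degrees(np.arctan2(d[1],d[0])))
"
```

```text
[[313.93848 161.50769]
 [326.86157 159.8923 ]
 [330.98462 192.87692]
 [318.06152 194.49231]] [[0.5324 0.1898 0.096 ]
 [0.5444 0.1825 0.096 ]
 [0.5257 0.1508 0.096 ]
 [0.5132 0.1582 0.096 ]]
99 319 331 194 203
line 259 [array([261.9777 , 212.34467], dtype=float32), array([295.47403, 190.4816 ], dtype=float32)] [[0.42048837 0.17185552 0.012     ]
 [0.47872599 0.16709834 0.012     ]] 175.33012516970507
bar [[0.51626901 0.14949046 0.096     ]] [[0.52856403 0.17091074 0.096     ]] -119.85536064681345
```

```bash
python3 -c "
from h import *
go([.5257,.1645,.072],-30.7)"
```

```text
jaw az -38.0 tcp [0.5202 0.1637 0.2495] open 0.0500 t 1.85 q [ 38.   7. -14.   0. -69. 104.] F [-0.3 -0.1 -0. ]
turn [-7.3  0.  -0. ] shift cm [17.75  0.39  0.38]
```

Emit:
{"name": "servo_tool", "arguments": {"deltas": [[[-7.3,0,0],[3,0.4,0.4],5],[[-7.3,0,0],[6.5,0.4,0.4],5],[[-7.3,0,0],[10,0.4,0.4],5],[[-7.3,0,0],[13,0.4,0.4],5],[[-7.3,0,0],[14.5,0.4,0.4],5]]}}

```text
clock: 2.35
tool_pos: [0.5239, 0.1648, 0.1019]
orientation: [-120.0, 89.8, -150.6]
force: [-0.1, -0.2, -0.2]
opening: 0.0498
```

```bash
python3 -c "
from h import *
w=snap('wrist','w2.png');go([.5257,.1645,.072],-30.7)"
```

```text
jaw az -30.6 tcp [0.5233 0.1644 0.1004] open 0.0497 t 2.40 q [ 38.  16. -25.  -0. -50. 112.] F [-2.1 -0.2 -1.4]
turn [ 0.1 -0.1  0.3] shift cm [2.84 0.14 0.21]
```

View pics/w2.png

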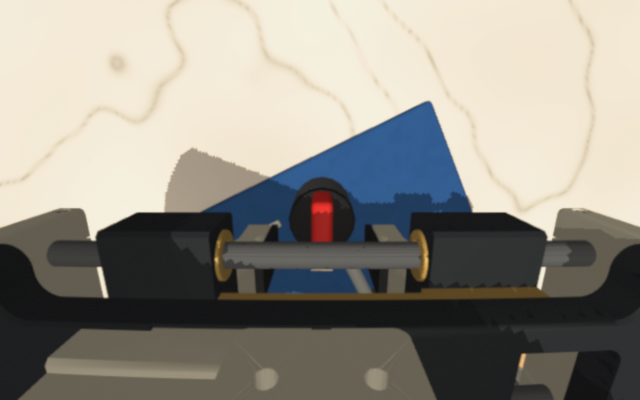

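The bar at (321,220) is centred between the fingers and lined up with them, so I'll descend and close.

Emit:
{"name": "servo_tool", "arguments": {"deltas": [[[0,0,0],[1.5,0.1,0.1],5],[[0,0,0],[2.8,0.1,0.1],5],[[0,0,0],[2.8,0.1,0.1],4],[[0,0,0],[2.8,0.1,0.1],0.5],[[0,0,0],[2.8,0.1,0.1],0.5]]}}

```text
clock: 2.9
tool_pos: [0.5251, 0.1652, 0.0734]
orientation: [-120.7, 89.8, -151.3]
force: [-0.5, -0.2, 0.4]
opening: 0.0316
```

Emit:
{"name": "servo_tool", "arguments": {"deltas": [[[0,0,0],[0,0,0],0.5],[[0,0,0],[0,0,0],0.5],[[0,0,0],[0,0,0],0.5],[[0,0,0],[0,0,0],0.5]]}}

```text
clock: 3.3
tool_pos: [0.5251, 0.1656, 0.0741]
orientation: [-132.0, 89.8, -162.5]
force: [-4.7, 2.3, 6.0]
opening: 0.0129
```

```bash
python3 -c "
from h import *
go([.5257,.1645,.072],-94.7)"
```

```text
jaw az -30.6 tcp [0.5251 0.1656 0.0741] open 0.0129 t 3.30 q [ 38.  18. -26.  -0. -47. 112.] F [-4.7  2.3  6. ]
turn [64.1 -0.   0.2] shift cm [ 0.21 -0.06  0.11]
```

Emit:
{"name": "servo_tool", "arguments": {"deltas": [[[6,0,0],[0,0,0],0.5],[[12,0,0],[0,0,0],0.5],[[18,0,0],[0,0,0],0.5],[[24,0,0],[0,0,0],0.5],[[30,0,0],[0,0,0],0.5]]}}

```text
clock: 3.8
tool_pos: [0.526, 0.1647, 0.0741]
orientation: [-65.6, 89.9, -126.4]
force: [7.4, -6.3, -3.6]
opening: 0.013
```

Emit:
{"name": "servo_tool", "arguments": {"deltas": [[[6,0,0],[0,0,0],0.5],[[12,0,0],[0,0,0],0.5],[[18,0,0],[0,0,0],0.5],[[24,0,0],[0,0,0],0.5],[[30,0,0],[0,0,0],0.5]]}}

```text
clock: 4.3
tool_pos: [0.5264, 0.1632, 0.0741]
orientation: [-17.5, 89.8, -108.5]
force: [5.4, -9.4, -0.8]
opening: 0.0129
```

```bash
python3 -c "
from h import *
go([.5257,.1645,.072],-94.7)"
```

```text
jaw az -91.0 tcp [0.5264 0.1632 0.0741] open 0.0129 t 4.30 q [ 38.  18. -26.   0. -46.  51.] F [ 5.4 -9.4 -0.8]
turn [3.7 0.2 0.1] shift cm [ 0.21 -0.07 -0.13]
```

Emit:
{"name": "servo_tool", "arguments": {"deltas": [[[3.7,0,0],[0,0,-0.1],0.5],[[3.7,0,0],[0,0,-0.1],0.5],[[3.7,0,0],[0,0,-0.1],0.5]]}}

```text
clock: 4.6
tool_pos: [0.5264, 0.163, 0.0742]
orientation: [-12.9, 89.7, -107.6]
force: [2.4, -6.5, 0.0]
opening: 0.0131
```

```bash
python3 -c "
from h import *
go([.5257,.1645,.072],-94.7)
snap('wrist','w3.png')
s=snap('side')
cv2.imwrite('pics/s3.png',cv2.resize(s['image'][160:310,230:390,::-1],None,fx=4,fy=4,interpolation=2))"
```

```text
jaw az -94.7 tcp [0.5264 0.163  0.0742] open 0.0131 t 4.60 q [ 38.  18. -26.   0. -47.  47.] F [ 2.4 -6.5  0. ]
turn [0.  0.3 0.1] shift cm [ 0.21 -0.08 -0.15]
```

View pics/w3.png

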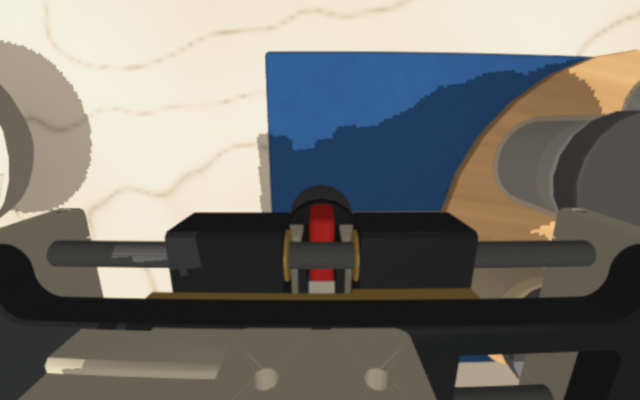

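The bar (321,250) lies along the gripper and the plate edge is square to it. I'll release and rise.

Emit:
{"name": "servo_tool", "arguments": {"deltas": [[[0,0,0],[0,0,0],4],[[0,0,0],[0,0,0],4],[[0,0,0],[0,0,0],4],[[0,0,0],[0,0,0],4],[[0,0,0],[-1,0,0],4]]}}

```text
clock: 5.2
tool_pos: [0.5256, 0.1627, 0.0834]
orientation: [-25.3, 89.6, -120.0]
force: [1.0, -0.7, -0.2]
opening: 0.0393
```

Emit:
{"name": "servo_tool", "arguments": {"deltas": [[[0,0,0],[-4,0,0],4],[[0,0,0],[-8,0,0],4],[[0,0,0],[-12,0,0],4],[[0,0,0],[-16,0,0],4],[[0,0,0],[-16.5,0,0],4]]}}

```text
clock: 5.7
tool_pos: [0.5286, 0.1649, 0.255]
orientation: [68.7, 89.7, -25.9]
force: [0.6, -0.3, -0.4]
opening: 0.0398
```

```bash
python3 -c "
from h import *
snap('wrist','w4.png')
go([.5105,-.0194,.25],-102)"
```

```text
jaw az -94.6 tcp [0.5277 0.1647 0.2531] open 0.0401 t 5.75 q [ 38.   8. -13.   0. -69.  47.] F [ 0.2  0.1 -0.7]
turn [ 7.4  0.1 -0.2] shift cm [ 0.36 -0.23 18.49]
```

View pics/w4.png

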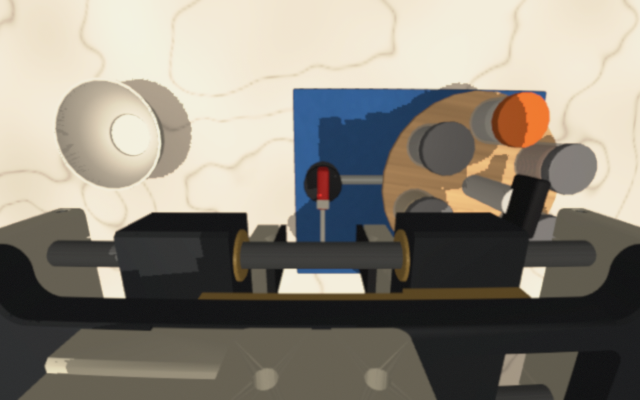

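The knob's white end (322,204) points along the white line (322,225). The orange lid is at (521,120) and the handle at (527,205).

```bash
python3 -c "
from h import *
w=snap('wrist'); s=snap('side'); a=snap('scene')
m=mask(w,(0,150,60),(5,255,255))|mask(w,(170,150,60),(180,255,255))
m=cv2.morphologyEx(m,cv2.MORPH_OPEN,np.ones((3,3),np.uint8))
bp=cv2.boxPoints(cv2.minAreaRect(cv2.findNonZero(m))); P=onz(w,bp,.096); print(bp,P.round(4))
for i,j in((0,1),(1,2)):
  d=P[j]-P[i]; print(np.linalg.norm(d),np.degrees(np.arctan2(d[1],d[0]))%180)
lm=mask(w,(0,0,90),(180,70,255)); lm[:214]=0; lm[238:]=0; lm[:,:316]=0; lm[:,330:]=0
f=cv2.fitLine(cv2.findNonZero(lm),2,0,.01,.01).ravel(); L=onz(w,[f[2:]-10*f[:2],f[2:]+10*f[:2]],.012); d=L[1]-L[0]; print('line',f,L,np.degrees(np.arctan2(d[1],d[0]))%180)
for n,v in(('w',w),('s',s),('a',a)):
  m=mask(v,(6,170,120),(16,255,255)); k,l,st,c=cv2.connectedComponentsWithStats(m)
  for i in range(1,k):
    if st[i,4]>40: print(n,'orange',c[i],st[i],onz(v,[c[i]],.128).round(4))
m=mask(w,(0,0,0),(180,255,40)); m[:170]=0; m[240:]=0; m[:,:500]=0; m[:,553:]=0
k,l,st,c=cv2.connectedComponentsWithStats(m); i=1+np.argmax(st[1:,4]); print(st[i]); bp=cv2.boxPoints(cv2.minAreaRect(cv2.findNonZero((l==i).astype(np.uint8)))); print(bp,onz(w,bp,.178))
"
```

```text
[[316. 166.]
 [328. 166.]
 [328. 198.]
 [316. 198.]] [[0.5515 0.1683 0.096 ]
 [0.5504 0.1552 0.096 ]
 [0.5143 0.1579 0.096 ]
 [0.5154 0.1714 0.096 ]]
0.013177992951620579 85.33464585655413
0.03622036326188036 175.68039235088523
line [2.3669738e-03 9.9999720e-01 3.2192682e+02 2.2546341e+02] [[0.46795599 0.16809687 0.012     ]
 [0.43714485 0.17050792 0.012     ]] 175.52557085641533
w orange [523.73563218 118.38373121] [ 498   91   52   55 2262] [[ 0.5863 -0.0376  0.128 ]]
s orange [344.98484848 214.31818182] [335 208  21  13 198] [[ 0.5805 -0.0452  0.128 ]]
s orange [265.79069767 262.95348837] [261 259  11  10  43] [[ 0.3546 -0.1188  0.128 ]]
a orange [282.51 201.33] [276 197  17  10 100] [[ 0.5898 -0.0438  0.128 ]]
[ 500  174   51   66 2193]
[[493.01385 236.33864]
 [518.80396 168.63963]
 [553.6099  181.89903]
 [527.8198  249.59804]] [[ 0.48842563  0.01646747  0.178     ]
 [ 0.54703096 -0.00173791  0.178     ]
 [ 0.53329529 -0.03344955  0.178     ]
 [ 0.47270439 -0.01666439  0.178     ]]
```

```bash
python3 -c "
from h import *
go([.512,-.020,.205],-106.5)"
```

```text
jaw az -94.7 tcp [0.5256 0.1636 0.2478] open 0.0402 t 5.90 q [ 38.   8. -13.   0. -69.  47.] F [-0.2  0.6 -0.9]
turn [11.8  0.4  0.2] shift cm [ 4.41  0.16 18.38]
```

Emit:
{"name": "servo_tool", "arguments": {"deltas": [[[3,0,0],[0,0,4.5],5.5],[[6,0,0],[0,0,9],5.5],[[9,0,0],[0,0.1,13.5],5.5],[[11.8,0.4,0.2],[1,0.1,17],5.5],[[11.8,0.4,0.2],[2.4,0.1,18.4],5.5]]}}

```text
clock: 6.4
tool_pos: [0.5104, -0.0226, 0.2241]
orientation: [-34.2, 89.9, -140.8]
force: [1.1, -0.2, 0.0]
opening: 0.0547
```

Emit:
{"name": "servo_tool", "arguments": {"deltas": [[[0,0,0],[1,0,0],5.5],[[0,0,0],[1,0,0],5.5],[[0,0,0],[1,0,0],5.5]]}}

```text
clock: 6.7
tool_pos: [0.5104, -0.0222, 0.2136]
orientation: [-41.3, 89.8, -147.9]
force: [1.2, -0.4, 1.0]
opening: 0.0552
```

```bash
python3 -c "
from h import *
w=snap('wrist','w5.png')
go([.512,-.020,.146],-106.5)"
```

```text
jaw az -106.6 tcp [ 0.5107 -0.0219  0.2141] open 0.0548 t 6.75 q [ 20.   6. -21.   0. -64.  54.] F [0.3 0.3 0.9]
turn [-0.1  0.1  0.1] shift cm [ 6.81  0.07 -0.23]
```

View pics/w5.png

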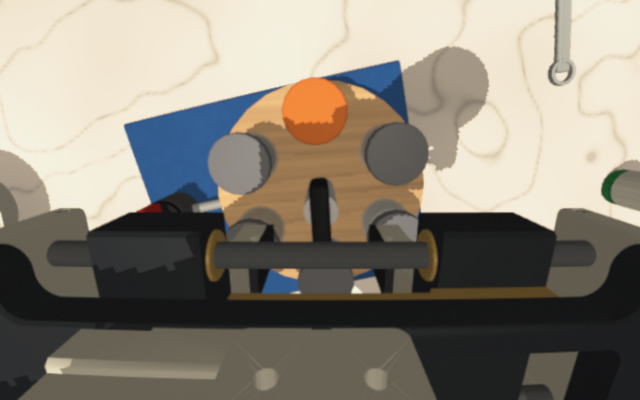

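The handle (320,210) is between the fingers, nearly aligned, and the orange lid is at (314,111). The bottle edge at (620,187) is below the gripper body. I'll descend and grip.

Emit:
{"name": "servo_tool", "arguments": {"deltas": [[[0,0,0],[3,0,-0.1],5.5],[[0,0,0],[6,0.1,-0.2],5.5],[[0,0,0],[6.8,0.1,-0.2],5.5],[[0,0,0],[6.8,0.1,-0.2],3],[[0,0,0],[6.8,0.1,-0.2],0.5]]}}

```text
clock: 7.25
tool_pos: [0.5131, -0.0199, 0.1474]
orientation: [19.3, 89.9, -87.2]
force: [0.4, -0.2, 0.6]
opening: 0.0446
```

Emit:
{"name": "servo_tool", "arguments": {"deltas": [[[0,0,0],[0,0,0],0.5],[[0,0,0],[0,0,0],0.5],[[0,0,0],[0,0,0],0.5],[[0,0,0],[0,0,0],0.5],[[0,0,0],[0,0,0],0.5]]}}

```text
clock: 7.75
tool_pos: [0.5125, -0.0219, 0.15]
orientation: [16.6, 89.8, -89.9]
force: [-8.8, -8.2, 17.0]
opening: 0.015
```

```bash
python3 -c "
from h import *
w=snap('wrist'); s=snap('side'); a=snap('scene')
go([.512,-.020,.146],-106.5)
for n,v in(('w',w),('s',s),('a',a)):
  m=mask(v,(6,170,120),(16,255,255)); k,l,st,c=cv2.connectedComponentsWithStats(m)
  for i in range(1,k):
    if st[i,4]>40: print(n,'orange',c[i],st[i],onz(v,[c[i]],.128).round(4))
"
```

```text
jaw az -106.5 tcp [ 0.5126 -0.0219  0.15  ] open 0.0149 t 7.90 q [ 20.   9. -26.   0. -55.  54.] F [-8.  -8.5 16.6]
turn [-0.   0.2 -0.1] shift cm [ 0.4  -0.11 -0.17]
w orange [311.12116812 109.46434334] [ 268   65   88   90 6198] [[ 0.5869 -0.0371  0.128 ]]
s orange [344.73542601 213.18834081] [334 207  22  14 223] [[ 0.5818 -0.0411  0.128 ]]
s orange [265.82222222 263.04444444] [261 259  10  10  45] [[ 0.3546 -0.119   0.128 ]]
a orange [285.28148148 202.37777778] [277 198  18  10 135] [[ 0.5921 -0.0335  0.128 ]]
```

Emit:
{"name": "servo_tool", "arguments": {"deltas": [[[0,0,0],[0,0,0],0.5],[[0,0,0],[0,0,0],0.5],[[0,0,0],[0,0,0],0.5]]}}

```text
clock: 8.2
tool_pos: [0.5121, -0.0222, 0.1502]
orientation: [8.8, 89.7, -97.8]
force: [-2.8, -3.0, 0.1]
opening: 0.0141
```

```bash
python3 -c "
from h import *
w=snap('wrist'); s=snap('side')
go([.512,-.020,.146],-106.5)
A=w['image'][40:320,180:460,::-1]; A=cv2.resize(A,(560,560)); B=cv2.resize(s['image'][170:310,240:380,::-1],(560,560),interpolation=2)
cv2.imwrite('pics/c6.png',cv2.resize(np.hstack([A,B]),(800,400),interpolation=cv2.INTER_AREA))"
```

```text
jaw az -106.5 tcp [ 0.5121 -0.0222  0.1502] open 0.0137 t 8.30 q [ 20.   9. -26.   0. -55.  54.] F [-3.8 -4.6  1.6]
turn [-0.   0.3 -0. ] shift cm [ 0.42 -0.08 -0.21]
```

View pics/c6.png

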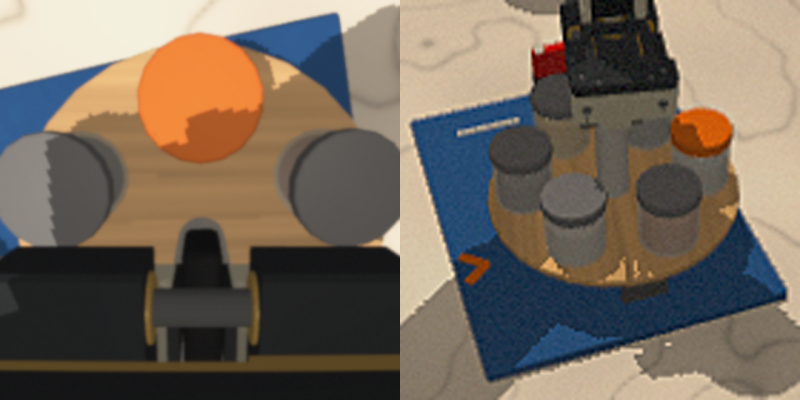

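The grip is now aligned: the opening is 14 mm and the orange lid is centred in the wrist view at about (320,108). I'll turn it about 168° clockwise.

Emit:
{"name": "servo_tool", "arguments": {"deltas": [[[4,0,0],[0,0,0],0.5],[[10,0,0],[0,0,0],0.5],[[17,0,0],[0,0,0],0.5],[[24,0,0],[0,0,0],0.5],[[31,0,0],[0,0,0],0.5]]}}

```text
clock: 8.8
tool_pos: [0.5111, -0.0236, 0.1502]
orientation: [24.6, 89.6, -113.2]
force: [-5.0, -10.6, 0.3]
opening: 0.0137
```

Emit:
{"name": "servo_tool", "arguments": {"deltas": [[[7,0,0],[0,0,0],0.5],[[14,0,0],[0,0,0],0.5],[[21,0,0],[0,0,0],0.5],[[28,0,0],[0,0,0],0.5],[[35,0,0],[0,0,0],0.5]]}}

```text
clock: 9.3
tool_pos: [0.5093, -0.0246, 0.1502]
orientation: [46.0, 89.4, -127.2]
force: [-9.1, -5.6, 5.8]
opening: 0.0138
```

```bash
python3 -c "
from h import *
go([.512,-.0215,.15],85.4)"
```

```text
jaw az -173.1 tcp [ 0.5093 -0.0246  0.1502] open 0.0138 t 9.30 q [ 20.   9. -26.   0. -56. -13.] F [-9.1 -5.6  5.8]
turn [ 1.015e+02 -1.000e-01 -7.000e-01] shift cm [ 0.01 -0.28 -0.31]
```

Emit:
{"name": "servo_tool", "arguments": {"deltas": [[[7,0,0],[0,0,0],0.5],[[14,0,0],[0,0,0],0.5],[[21,0,0],[0,0,0],0.5],[[28,0,0],[0,0,0],0.5],[[35,0,0],[0,0,0],0.5]]}}

```text
clock: 9.8
tool_pos: [0.5073, -0.0245, 0.1502]
orientation: [68.6, 89.2, -139.8]
force: [-12.0, 2.1, 8.1]
opening: 0.0141
```

Emit:
{"name": "servo_tool", "arguments": {"deltas": [[[7,0,0],[0,0,0],0.5],[[14,0,0],[0,0,0],0.5],[[21,0,0],[0,0,0],0.5],[[28,0,0],[0,0,0],0.5],[[35,0,0],[0,0,0],0.5]]}}

```text
clock: 10.3
tool_pos: [0.5058, -0.0231, 0.1502]
orientation: [91.4, 89.2, -152.4]
force: [-11.6, 7.7, 8.2]
opening: 0.0135
```

```bash
python3 -c "
from h import *
go([.512,-.0215,.15],85.4)"
```

```text
jaw az 116.3 tcp [ 0.5058 -0.0231  0.1502] open 0.0135 t 10.30 q [ 20.   9. -26.   0. -56. -84.] F [-11.6   7.7   8.2]
turn [30.9 -0.2 -0.8] shift cm [ 0.01 -0.63 -0.13]
```

Emit:
{"name": "servo_tool", "arguments": {"deltas": [[[7,0,0],[0,0,0],0.5],[[14,0,0],[0,0,0],0.5],[[21,0,0],[0,0,0],0.5],[[27,-0.1,-0.4],[0,0,0],0.5],[[30.5,-0.2,-0.6],[0,0,0],0.5]]}}

```text
clock: 10.8
tool_pos: [0.5055, -0.0213, 0.1502]
orientation: [69.2, 89.8, 154.8]
force: [-4.5, 9.9, 1.8]
opening: 0.0141
```

Emit:
{"name": "servo_tool", "arguments": {"deltas": [[[0.3,0,0],[0,0,0],0.5],[[0.3,0,0],[0,0,0],0.5],[[0.3,0,0],[0,0,0],0.5]]}}

```text
clock: 11.1
tool_pos: [0.5054, -0.0211, 0.1502]
orientation: [70.3, 89.8, 155.6]
force: [-2.4, 1.3, -0.1]
opening: 0.014
```

```bash
python3 -c "
from h import *
w=snap('wrist','w7.png'); s=snap('side'); a=snap('scene')
go([.512,-.0215,.15],85.4)
for n,v in(('w',w),('s',s),('a',a)):
  m=mask(v,(6,170,90),(16,255,255)); k,l,st,c=cv2.connectedComponentsWithStats(m)
  for i in range(1,k):
    if st[i,4]>15: print(n,c[i],st[i],onz(v,[c[i]],.128).round(4),onz(v,[c[i]],.012).round(4))
A=cv2.resize(a['image'][150:270,240:400,::-1],(400,300),interpolation=2); B=cv2.resize(s['image'][160:310,230:430,::-1],(400,300),interpolation=2)
cv2.imwrite('pics/c7.png',np.vstack([np.hstack([A,B]),cv2.resize(w['image'][:250,:,::-1],(800,300))]))"
```

```text
jaw az 85.3 tcp [ 0.5054 -0.0211  0.1502] open 0.0137 t 11.25 q [  20.    9.  -26.   -0.  -55. -114.] F [-2.7  2.4  0. ]
turn [-0.1  0.1 -0.2] shift cm [ 0.02 -0.66  0.02]
w [320.3787416  105.21686011] [ 277   45   88  109 6548] [[ 0.43   -0.0148  0.128 ]] [[ 0.422  -0.0141  0.012 ]]
s [282.78412698 226.4952381 ] [272 218  22  18 315] [[ 0.4269 -0.0236  0.128 ]] [[0.4612 0.1014 0.012 ]]
s [265.72916667 262.95833333] [261 259  10  10  48] [[ 0.3545 -0.1187  0.128 ]] [[ 0.3754 -0.0114  0.012 ]]
a [313.43902439 180.92682927] [308 176  12  10  82] [[ 0.4424 -0.005   0.128 ]] [[ 0.2535 -0.0848  0.012 ]]
```

View pics/c7.png

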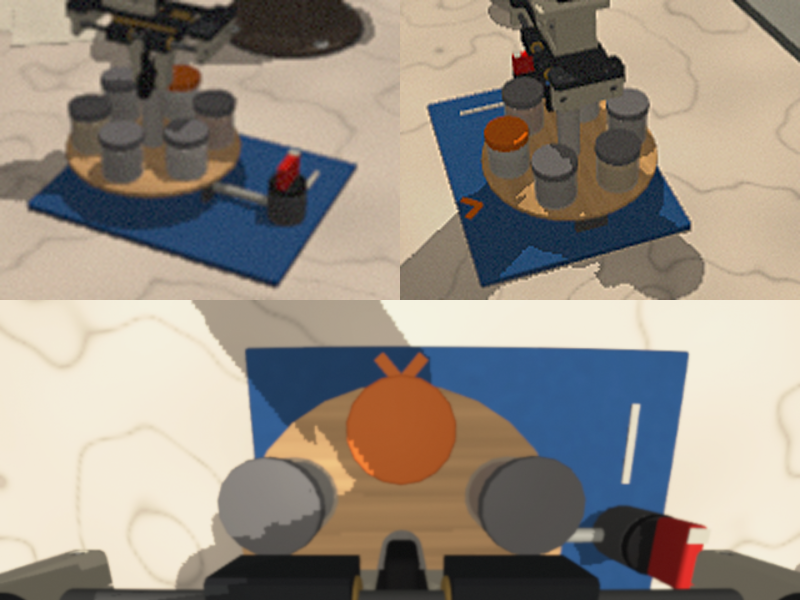

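Bottom panel: the lid centre (402,429) sits under the arrow (400,365). Next I'll put numbers on that offset.

```bash
python3 -c "
from h import *
w=snap('wrist')
m=mask(w,(4,150,60),(18,255,255)); m[:,:260]=0;m[:,380:]=0
ar=m.copy(); ar[58:]=0; lid=m.copy(); lid[:66]=0
hull=cv2.convexHull(cv2.findNonZero(cv2.morphologyEx(lid,cv2.MORPH_OPEN,np.ones((5,5),np.uint8))))
e=cv2.fitEllipse(cv2.findNonZero(cv2.Canny(cv2.fillPoly(np.zeros_like(m),[hull],255)[70:],50,100))); c=(e[0][0],e[0][1]+70); print(e)
p=onz(w,[c],.128)[0]
ys,xs=np.nonzero(ar); print(xs.min(),xs.max(),ys.min(),ys.max())
r=int(ys.min())+4; xr=xs[ys==r]; a=onz(w,[[xr.min(),r],[xr.max(),r]],.012).mean(0)
x=np.array([.9968,-.0802]);y=np.array([.0802,.9968]); print('lid',p,'arrow',a)
for O in((.5095,-.0215),(.511,-.0205),(.5075,-.023)):
  O=np.array(O); print(O,'lid',x@(p[:2]-O),y@(p[:2]-O),'arrow',x@(a[:2]-O),y@(a[:2]-O))
# plate front edge & line azimuth from this view
lm=mask(w,(0,0,120),(180,70,255)); lm[:80]=0; lm[160:]=0; lm[:,:490]=0; lm[:,520:]=0
f=cv2.fitLine(cv2.findNonZero(lm),2,0,.01,.01).ravel(); L=onz(w,[f[2:]-25*f[:2],f[2:]+25*f[:2]],.012); d=L[1]-L[0]; print('line',L,np.degrees(np.arctan2(d[1],d[0]))%180, y@L.mean(0)[:2]-y@p[:2])
"
```

```text
((320.209716796875, 37.91304397583008), (89.12223815917969, 91.38643646240234), 1.571854591369629)
300 341 44 57
lid [ 0.43159408 -0.01501496  0.128     ] arrow [ 0.36978995 -0.00965709  0.012     ]
[ 0.5095 -0.0215] lid -0.0781767222890507 0.00021623800115940124 arrow -0.140212784164922 0.0006002693212809138
[ 0.511  -0.0205] lid -0.07959172228905077 -0.0009008619988406016 arrow -0.14162778416492205 -0.0005168306787190872
[ 0.5075 -0.023 ] lid -0.07630342228905071 0.0018718380011594022 arrow -0.13833948416492198 0.0022558693212809174
line [[0.47372877 0.16851855 0.012     ]
 [0.42505167 0.1725228  0.012     ]] 175.2973487261535 0.1863691662271863
```

The lid sits within about 0.4 mm of the arrow's centreline, the grip is steady and the forces are low. I'll hand it in.

```bash
python3 -c "
from h import *
o=ctrl.get_obs(); print(o['clock'],o['opening'],o['force'],np.abs(o['qvel']).max()); print(ctrl.close_job())"
```

```text
11.3 0.013807093031338194 [-3.13717191  2.64936433  0.06387698] 0.1907092134689123
the job is handed in; nothing more can be done
None
```

I levelled the carousel first, then turned it until the orange-lidded jar stood at the front on the arrow. The job is handed in at 11.3 s with the hub handle still gripped. No verdict is reported.

- **Levelling:** I turned the red knob about 64° clockwise. With the knob released, its bar measured 175.7° against 175.5° for the white line. I did not measure the tray's lean directly.
- **Turning:** I turned the carousel about 168° clockwise by its handle in one grip. The lid then measured 78 mm from the turning axis, about 0.4 mm to the side of the arrow's centreline. Measured from the white line instead, it came out about 1.4 mm off. Both are within the roughly 2 mm calibration.
- **At hand-in:** The grip was 14 mm wide, as the handle should be, with about 4 N on the wrist and the arm still. The largest wrist force I saw was about 21 N, as the gripper closed on the handle.
- **Bottle, bowl and wrench:** I saw no contact with them, but I did not measure their positions again afterwards.

Two things disagreed. My estimates of the axis differed by 3–4 mm, so the grip sat slightly off-centre and the tool moved in a small circle as it turned. The orange lid's bearing from the three cameras also differed by a few degrees just after gripping. It lined up once I eased the pose.

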